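# Press a rubber stopper on the sample press with the inner knob

### The arm

A 6-joint arm with a two-finger parallel gripper is mounted at the origin on a cart in front of the work surface, level with it; the furniture and walls round the work are solid. World frame = base frame: x ahead of the robot, y to its left, z up, the work surface at z = 0. Lengths are in m, angles in rad, forces in N, time in s.
With the tool pointing down it reaches from about 0.3 to 1 m from the base axis. Payload 5.1 kg.
Tool frame: the origin (TCP) lies midway between the tips of the shut fingers; the grasp point (between the pads) lies 19 mm behind it; x points along the fingers, z is the direction in which the jaws open and shut, and the axes are right-handed (so a half turn about x gives the same grasp; the last joint's range is limited). The gripper opens to 95 mm and grips with 3 to 60 N. Pads are 20 mm wide; open, the fingers measure 119 mm over their backs; the gripper's body (75 mm by 180 mm) begins 59 mm behind the grasp point.
Start: joints at [-1.201, 0.124, 1.65, -0, 1.367, -0.083], TCP at [0.284, -0.584, 0.215] pointing down, gripper open.
Joint ranges: [-2.61, 2.61], [-1.02, 2.33], [0.03, 2.71], [-1.35, 4.49], [0.32, 2.68], [-2.91, 2.91]. Speed limits (rad/s): [2.57, 2.57, 3.14, 3.14, 3.14, 3.14].

### API

Orientations are given as a rotation vector (axis times angle).
In Python, from station import manip gives the robot as it stands.
- The arm moves only by the tool apply_moves, never from a script. Its argument "motion" is a list of rows, each a list of 3 entries, a list of its own where there are three numbers: the shift along the world's x, y, z in units of 20 mm (1.0 is 20 mm), then the turn, a rotation vector about the world's x, y, z in units of 0.12 rad (1.0 is 0.12 rad), then the closure, from 0 (fully open) to 1 (shut). A call has 1 to 12 rows; each row shifts and turns the commanded pose from where the row before left it; what a row does not reach is not made up. A row lasts 1/12 s, in which the tool goes at most 41.7 mm and 7.16 degrees, less where a joint would pass 70% of its speed; a pose out of reach is approached as far as the arm can. A call with a number of a shift or a turn outside -1 to 1 is refused whole. A call with a gripper value outside its range is refused whole. The fingers move at their own pace and stop on an object; "grip_force" is the grip in N (left out, the last holds). Time passes only in rows, so rows that do not move let the fingers close. It gives the time, the measured TCP pose, the force and the opening at its end, in the units of the state.
- manip.read_state(): the state, without advancing time (a new reading comes with each control period).
- manip.capture(name): name is "scene" or "top" or "wrist"; returns a dict with "img" (420x560x3 uint8, blue, green, red), "z_map" (420x560 float32, m along the optical axis (not along the pixel's ray), 0 where there is no reading), "fx", "fy", "cx", "cy" (pixels), "k1" (the pictures are not rectified: a ray, as slopes to the right and down, at radius r is drawn at 1 + k1 r^2 times it, then the intrinsics apply), "rvec" (rotation vector, rad) and "tvec" (3), from world to camera coordinates, as OpenCV has them. Camera axes: x right, y down, z forward; pixel columns grow to the right and rows downward; lengths in m; the calibration is good to about 2 mm. A picture is of the moment at which its call begins.
- manip.sign_off(): hands the job in, once; it reports no verdict.
Trained networks look in the newest picture that a camera, given by its name, has taken for a name from the list of things; names that differ only in an ending like _2 or _b are one class to them, and where a whole thing is asked for, a point or a joint stands for the part that bears it (a point fixed in the world has none). Each returns a list of dicts, best first, with "conf" (0 to 1); they miss things now and then, are a little off and sometimes report something else, mostly with a low value. They report only what shows in the picture. A call takes as long as a camera call. They do not tell look-alikes from the thing itself.
- manip.search_frame(camera, thing): "bbox" ([left, top, width, height] in pixels, round what is visible of it).
The state is a dict: "t": time; "qpos": joint angles; "joint_velocities": joint speeds; "joint_torque": joint torques, N m; "tcp_pos": TCP position; "orientation": TCP orientation; "contact_force": force on the tool from outside, world axes, zero at the start; "moment": the same for the moment, N m; "width": finger opening in m.
Only numpy, scipy, OpenCV 4.12 (cv2) and the standard library are available. Lean on these libraries where they do the work, as an engineer would, in place of code of your own. Each camera call takes 0.05 s, during which the arm holds its last target.

### The job

Get the rubber stopper ready for its surface measurement: swing the press arm over it until it meets its stop, then turn only the small inner knob clockwise to lower the tip until it presses the stopper with about 15 newtons, and let go. Do not turn the outer ring, which must stay at its index line; never press harder than 25 newtons, and leave the stopper standing upright.

Things in the scene. Friction and masses are not known exactly. Their poses are not given: they have to be found in the camera images.
- press: The sample press, fixed on the bench: white housing, 230 x 150 x 40 mm, from x = -75 to +155 mm and 75 mm to each side. Origin: on the bench plane, under the axis of the round sample table (44 mm across, top 45 to 53 mm above the bench, set anew each time). Its x axis runs from the table to the steel post, 32 mm thick, 115 mm away, that carries the swing arm; z up.
- swing_arm: Grey arm that swings level about the post. Origin: on the post axis, 115 mm above the bench. It extends along its own -x: hub of radius 21 mm, beam, then a round head (56 mm across, 30 mm high) centred 115 mm out. Starts 0.65 to 1.15 rad anticlockwise (from above); swings clockwise to a hard stop, where its x axis equals the press's and the head is over the table. It carries the tip.
- beam_mid (a point): Middle of the arm's beam, 55 mm from the post axis, at mid height; the beam is 24 mm wide, 22 mm high and bare from 21 to 87 mm from the post axis. Both sides are free to push on. The arm swings with about 0.25 N m of friction (5 N here) and stays where it is left.
- knob (a joint): Angle of the small inner knob, rad, clockwise from above positive; a cam lowers the tip 8 mm per rad. Starts at 0 to 0.4, range -0.3 to 3.5. Constant friction of 0.2 N m; stays where it is left. The tip touches the stopper 0.3 to 1.7 rad from the start, differently each time: feel for it. The load then is 9 N at once and grows 20 N per rad (15 N at 0.3 rad past touching); each N adds 0.008 N m of torque.
- knob_mid (a point): On the axis of the inner knob, half way up: a round knurled steel knob, 24 mm across and 24 mm high, upright on top of the head above the outer ring. Its top is 12 mm above this point, the ring's top face 13 mm below. Any yaw grips it.
- ring (a joint): Angle of the black outer ring, rad, clockwise from above positive; 0 = its white line at the index line on the head, where it starts. The ring is 54 mm across, 14 mm high, coaxial with the inner knob, its top face 1 mm below the knob's underside. It turns easily (0.05 N m) when touched.
- sample: The black rubber stopper (28 mm across, 31 mm high, 18 g), standing loose and upright near the middle of the sample table; the tip (8 mm across) passes 2 to 14 mm above it when the arm swings in. Origin: centre of its underside; z up.
Things that resemble listed ones, but are neither listed nor needed, are in the scene too. What is shaped like the sample but blue, pink or purple is not meant.

How it is judged:
By the outcome, as a careful person would: the job done as asked, in the order asked, and still so for the second after the job is handed in, with the robot touching nothing.
It also fails if it takes over 51 s, if anything falls off the work surface, if the arm or the gripper's body presses on something with over 40 N, if the wrist force passes 120 N, or if a joint passes its speed limit or range.

## Working session

There is one attempt and no reset: what is moved stays moved. The work goes in short steps, Python scripts to look and compute and a tool call to move; the robot and the scene stay as the last step left them, time stands still between calls to the robot, and variables do not carry over. Pictures are saved under pics/ and viewed, and the job is handed in when it is done.

Besides the shell and the picture viewer there is one more tool, called after "Emit:" by a JSON object that holds its "name" and its "arguments". apply_moves: Moves the arm, as the interface text tells. Its arguments: {"type":"object","properties":{"motion":{"type":"array","items":{"type":"array"}},"grip_force":{"type":"number"}},"required":["motion"]}

```bash
ls; mkdir -p pics; cat > h.py <<'E'
import numpy as np,cv2
from station import manip
def cap(n):
    return manip.capture(n)
def RT(c):
    R,_=cv2.Rodrigues(np.array(c["rvec"],float)); return R,np.array(c["tvec"],float).ravel()
def ray(c,u,v):
    xd=(u-c["cx"])/c["fx"]; yd=(v-c["cy"])/c["fy"]; x,y=xd,yd
    for _ in range(20):
        s=1+c["k1"]*(x*x+y*y); x,y=xd/s,yd/s
    return np.array([x,y,1.0])
def at_depth(c,u,v,z=None):
    R,t=RT(c)
    if z is None: z=c["z_map"][int(round(v)),int(round(u))]
    return R.T@(ray(c,u,v)*z-t)
def at_height(c,u,v,h):
    R,t=RT(c); o=-R.T@t; d=R.T@ray(c,u,v)
    return o+d*(h-o[2])/d[2]
def cloud(c):
    H,W=c["z_map"].shape
    uu,vv=np.meshgrid(np.arange(W),np.arange(H))
    xd=(uu-c["cx"])/c["fx"]; yd=(vv-c["cy"])/c["fy"]; x,y=xd.copy(),yd.copy()
    for _ in range(20):
        s=1+c["k1"]*(x*x+y*y); x,y=xd/s,yd/s
    z=c["z_map"]; P=np.stack([x*z,y*z,z],-1); R,t=RT(c)
    return (P-t)@R
def proj(c,p):
    R,t=RT(c); q=R@np.array(p)+t; x,y=q[:2]/q[2]; s=1+c["k1"]*(x*x+y*y)
    return c["fx"]*x*s+c["cx"],c["fy"]*y*s+c["cy"]
E
python3 - <<'E'
from h import *
print(manip.read_state())
for n in("scene","top","wrist"):
    c=cap(n); cv2.imwrite(f"pics/{n}0.png",c["img"])
    for th in("press","swing_arm","beam_mid","knob","knob_mid","ring","sample"):
        print(n,th,[(np.round(d["bbox"]).tolist(),round(d["conf"],2)) for d in manip.search_frame(n,th)][:4])
E
```

```text
pics
{'t': 0.0, 'qpos': array([-1.20062040e+00,  1.24490899e-01,  1.65166873e+00, -1.73078500e-05,
        1.36746965e+00, -8.25731207e-02]), 'joint_velocities': array([ 0.00180831,  0.00028182, -0.00070402,  0.00122693, -0.00126785,
       -0.00083608]), 'joint_torque': array([ 2.18485275e-05, -4.17607999e+01, -3.59927237e+01,  7.74141261e-02,
        4.94089723e-02, -2.05292345e-04]), 'tcp_pos': array([ 0.28409024, -0.58392476,  0.21339935]), 'orientation': array([ 0.87076938,  1.39168834, -0.86879271]), 'contact_force': array([-0.46097526,  0.73604658, -0.15534291]), 'moment': array([ 0.03638622, -0.04037841, -0.00267714]), 'width': 0.09500115002820067}
scene press [([291.0, 157.0, 112.0, 131.0], 0.79), ([320.0, 158.0, 84.0, 43.0], 0.42)]
scene swing_arm [([318.0, 161.0, 88.0, 39.0], 0.62), ([383.0, 155.0, 16.0, 19.0], 0.19)]
scene beam_mid [([318.0, 160.0, 86.0, 42.0], 0.89)]
scene knob [([388.0, 161.0, 12.0, 15.0], 0.76)]
scene knob_mid [([383.0, 160.0, 15.0, 16.0], 0.61)]
scene ring [([375.0, 172.0, 35.0, 15.0], 0.77)]
scene sample [([341.0, 222.0, 11.0, 22.0], 0.77), ([228.0, 321.0, 19.0, 27.0], 0.72), ([230.0, 261.0, 12.0, 20.0], 0.6), ([233.0, 228.0, 15.0, 19.0], 0.54)]
top press [([300.0, 179.0, 110.0, 106.0], 0.91)]
top swing_arm [([354.0, 181.0, 56.0, 60.0], 0.93)]
top beam_mid [([353.0, 184.0, 59.0, 61.0], 0.68)]
top knob [([395.0, 219.0, 14.0, 15.0], 0.55)]
top knob_mid [([393.0, 222.0, 13.0, 10.0], 0.57)]
top ring [([387.0, 216.0, 24.0, 24.0], 0.85)]
top sample [([281.0, 180.0, 8.0, 15.0], 0.68), ([225.0, 261.0, 8.0, 10.0], 0.68), ([256.0, 213.0, 12.0, 9.0], 0.59), ([333.0, 235.0, 15.0, 10.0], 0.46)]
wrist press []
wrist swing_arm []
wrist beam_mid []
wrist knob []
wrist knob_mid []
wrist ring []
wrist sample []
```

```bash
python3 - <<'E'
from h import *
a=cv2.imread("pics/top0.png")[150:310,200:440]; cv2.imwrite("pics/topz.png",cv2.resize(a,(800,533),interpolation=cv2.INTER_CUBIC))
a=cv2.imread("pics/scene0.png")[130:370,200:440]; cv2.imwrite("pics/scenez.png",cv2.resize(a,(600,600),interpolation=cv2.INTER_CUBIC))
E
```

```text
(no output)
```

View pics/topz.png

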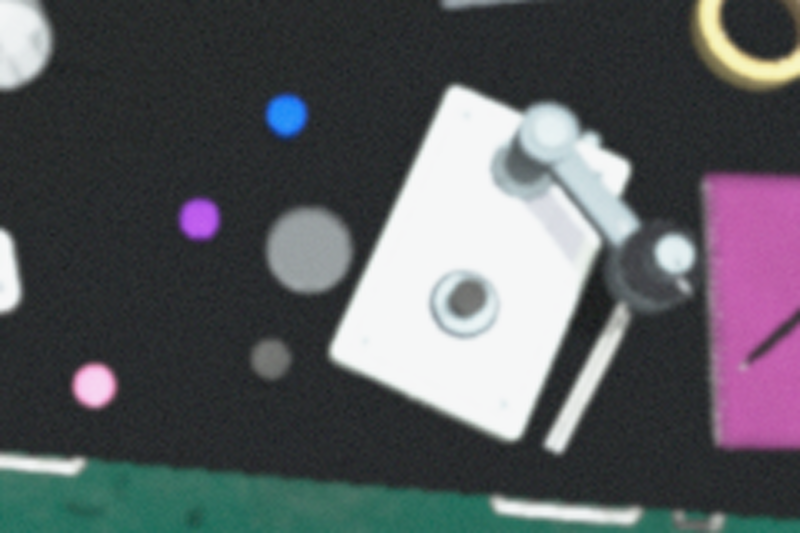

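View pics/scenez.png

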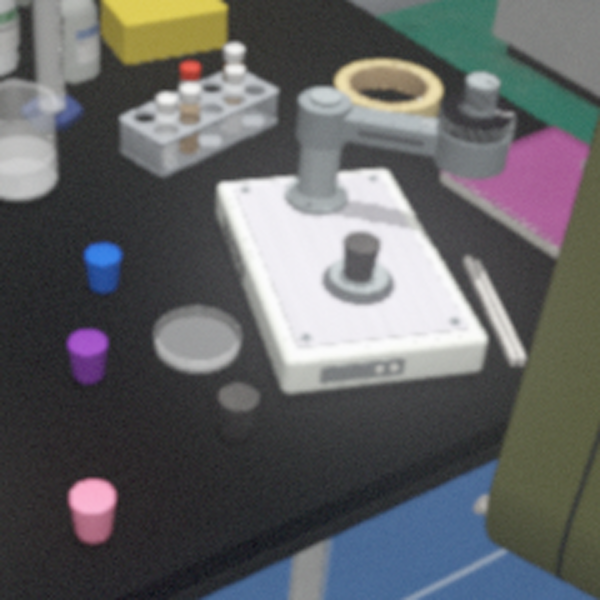

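View pics/scene0.png

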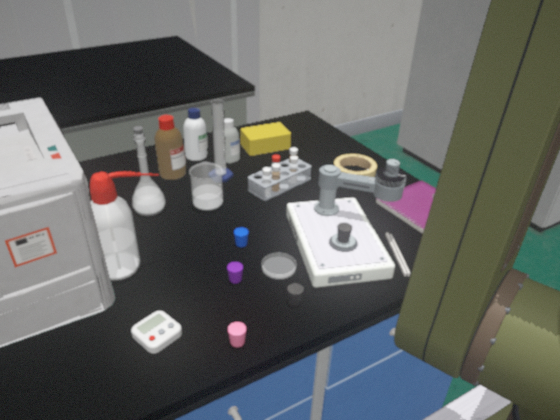

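View pics/top0.png

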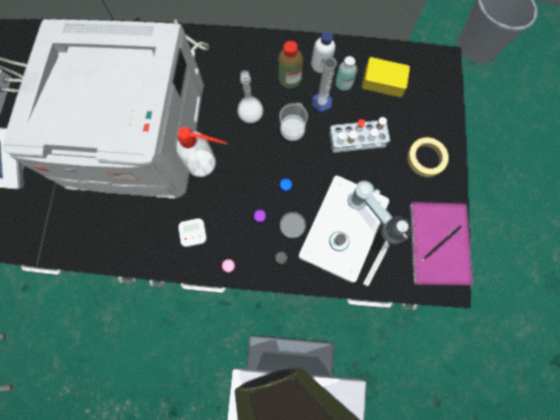

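The black stopper stands on the press table: top pixel (340,239), scene pixel (344,233). A grey, glassy look-alike stands on the bench at top (281,257), and blue, purple and pink ones are nearby too. The arm head is at top (396,228), to the right of the press. Next I'll measure the geometry.

```bash
python3 - <<'E'
from h import *
c=cap("top"); P=cloud(c); np.save("Ptop.npy",P)
s=cap("scene"); S=cloud(s)
for nm,Q in(("top",P),("scene",S)):
    X=Q.reshape(-1,3)
    m=(X[:,0]>0.3)&(X[:,0]<0.95)&(X[:,1]<0.05)&(X[:,1]>-0.55)
    X=X[m]
    h=X[(abs(X[:,2]-0.04)<0.006)].astype(np.float32)
    print(nm,len(h),cv2.minAreaRect(h[:,:2]) if len(h) else None)
    for lo in np.arange(0.04,0.20,0.01):
        q=X[(X[:,2]>lo)&(X[:,2]<=lo+.01)]
        if len(q): print(round(lo,3),len(q),q.mean(0).round(3),q.min(0).round(3),q.max(0).round(3))
def pr(c,n,u,v): print(n,(u,v),at_depth(c,u,v).round(4))
pr(c,"post top",200+550/3.333,150+130/3.333)
pr(c,"knob",200+675/3.333,150+253/3.333)
pr(c,"sample",200+467/3.333,150+298/3.333)
for u,v in((457,85),(632,160),(332,352),(518,440)):
    u,v=200+u/3.333,150+v/3.333; print(at_height(c,u,v,.04).round(4))
print("decoy",at_height(c,281,257,.03))
E
```

```text
Traceback (most recent call last):
cv2.error: OpenCV(4.12.0) /io/opencv/modules/imgproc/src/convhull.cpp:143: error: (-215:Assertion failed) total >= 0 && (depth == CV_32F || depth == CV_32S) in function 'convexHull'
```

```bash
python3 - <<'E'
from h import *
c=cap("top"); P=cloud(c); np.save("Ptop.npy",P)
s=cap("scene"); S=cloud(s)
for nm,Q in(("top",P),("scene",S)):
    X=Q.reshape(-1,3)
    m=(X[:,0]>0.3)&(X[:,0]<0.95)&(X[:,1]<0.05)&(X[:,1]>-0.55)
    X=X[m]
    h=X[(abs(X[:,2]-0.04)<0.006)].astype(np.float32)
    print(nm,len(h))
    for lo in np.arange(0.04,0.20,0.01):
        q=X[(X[:,2]>lo)&(X[:,2]<=lo+.01)]
        if len(q): print(round(lo,3),len(q),q.mean(0).round(3),q.min(0).round(3),q.max(0).round(3))
def pr(c,n,u,v): print(n,(u,v),at_depth(c,u,v).round(4))
pr(c,"post top",200+550/3.333,150+130/3.333)
pr(c,"knob",200+675/3.333,150+253/3.333)
pr(c,"sample",200+467/3.333,150+298/3.333)
for u,v in((457,85),(632,160),(332,352),(518,440)):
    u,v=200+u/3.333,150+v/3.333; print(at_height(c,u,v,.04).round(4))
print("decoy",at_height(c,281,257,.03))
E
```

```text
top 5443
0.04 3227 [ 0.569 -0.09   0.043] [ 0.389 -0.235  0.04 ] [0.95  0.049 0.05 ]
0.05 221 [ 0.715 -0.071  0.054] [ 0.457 -0.17   0.05 ] [0.937 0.05  0.06 ]
0.06 278 [ 0.78  -0.087  0.066] [ 0.462 -0.173  0.06 ] [0.948 0.05  0.07 ]
0.07 252 [ 0.733 -0.059  0.075] [ 0.462 -0.17   0.07 ] [0.95 0.05 0.08]
0.08 163 [ 0.781 -0.044  0.083] [ 0.462 -0.11   0.08 ] [0.948 0.049 0.09 ]
0.09 47 [ 0.887 -0.043  0.095] [ 0.563 -0.109  0.09 ] [0.941 0.003 0.1  ]
0.1 142 [ 0.777 -0.082  0.105] [ 0.472 -0.178  0.1  ] [0.95  0.008 0.11 ]
0.11 121 [ 0.591 -0.112  0.115] [ 0.471 -0.195  0.11 ] [0.868 0.008 0.12 ]
0.12 419 [ 0.557 -0.134  0.126] [ 0.471 -0.195  0.12 ] [0.865 0.007 0.13 ]
0.13 280 [ 0.601 -0.104  0.134] [ 0.471 -0.196  0.13 ] [0.87  0.008 0.14 ]
0.14 362 [ 0.519 -0.171  0.145] [ 0.471 -0.213  0.14 ] [0.865 0.006 0.15 ]
0.15 56 [ 0.738 -0.064  0.156] [ 0.487 -0.189  0.15 ] [0.883 0.008 0.16 ]
0.16 99 [ 0.651 -0.11   0.167] [ 0.487 -0.197  0.16 ] [0.884 0.006 0.17 ]
0.17 109 [ 0.672 -0.102  0.173] [ 0.488 -0.196  0.17 ] [0.883 0.008 0.18 ]
0.18 73 [ 0.87  -0.006  0.185] [ 0.854 -0.02   
[... 957 characters left out ...]
[ 0.484 -0.191  0.15 ] [0.869 0.01  0.16 ]
0.16 123 [ 0.648 -0.102  0.165] [ 0.484 -0.195  0.16 ] [0.873 0.01  0.17 ]
0.17 124 [ 0.663 -0.098  0.173] [ 0.486 -0.193  0.17 ] [0.882 0.009 0.18 ]
0.18 91 [ 0.868 -0.004  0.186] [ 0.853 -0.02   0.18 ] [0.885 0.009 0.19 ]
0.19 17 [ 0.869 -0.006  0.191] [ 0.851 -0.02   0.19 ] [0.883 0.009 0.192]
post top (365.01650165016497, 189.003900390039) [ 0.5838 -0.1101  0.135 ]
knob (402.52025202520247, 225.9075907590759) [ 0.4983 -0.1875  0.1673]
sample (340.11401140114015, 239.4089408940894) [ 0.4728 -0.0674  0.0797]
[ 0.6437 -0.0569  0.04  ]
[ 0.5963 -0.1932  0.04  ]
[0.4315 0.0228 0.04  ]
[ 0.3797 -0.1156  0.04  ]
decoy [0.4252558  0.06745552 0.03      ]
```

```bash
python3 - <<'E'
from h import *
from scipy.optimize import least_squares
Xs=[];
for n in("top","scene"):
    c=cap(n); X=cloud(c).reshape(-1,3); im=c["img"].reshape(-1,3).astype(int)
    h=(abs(X[:,2]-.04)<.004)&(X[:,0]>.36)&(X[:,0]<.67)&(X[:,1]>-.22)&(X[:,1]<.04)&(im.min(1)>120)
    r=cv2.minAreaRect(np.ascontiguousarray(X[h][:,:2].astype(np.float32)*1000)); print(n,h.sum(),r)
    k=(X[:,2]>.16)&(X[:,2]<.178)&(X[:,0]>.47)&(X[:,0]<.53)&(X[:,1]<-.15)&(X[:,1]>-.23)
    print(' knob',k.sum(),np.median(X[k],0),cv2.minEnclosingCircle(np.ascontiguousarray(X[k][:,:2].astype(np.float32)*1000)))
    k=(X[:,2]>.167)&(X[:,2]<.178)&(X[:,0]>.47)&(X[:,0]<.53)&(X[:,1]<-.15)&(X[:,1]>-.23)
    print(' knobtop',np.median(X[k],0),X[k].mean(0))
    k=(X[:,2]>.14)&(X[:,2]<.152)&(X[:,0]>.45)&(X[:,0]<.55)&(X[:,1]<-.14)&(X[:,1]>-.24)
    print(' ring',k.sum(),np.median(X[k],0),cv2.minEnclosingCircle(np.ascontiguousarray(X[k][:,:2].astype(np.float32)*1000)))
    k=(X[:,2]>.128)&(X[:,2]<.155)&(X[:,0]>.56)&(X[:,0]<.62)&(X[:,1]<-.08)&(X[:,1]>-.14)
    print(' hub',k.sum(),np.median(X[k],0),cv2.minEnclosingCircle(np.ascontiguousarray(X[k][:,:2].astype(np.float32)*1000)))
    k=(X[:,2]>.07)&(X[:,2]<.09)&(X[:,0]>.44)&(X[:,0]<.51)&(X[:,1]<-.03)&(X[:,1]>-.1)
    print(' sample',k.sum(),np.median(X[k],0),X[k].max(0),cv2.minEnclosingCircle(np.ascontiguousarray(X[k][:,:2].astype(np.float32)*1000)))
E
```

```text
top 4170 ((512.6837768554688, -82.55823516845703), (146.92897033691406, 228.07408142089844), 69.91349792480469)
 knob 116 [ 0.4974851  -0.18429533  0.17016329] ((498.4119873046875, -184.9184112548828), 12.505162239074707)
 knobtop [ 0.4985388  -0.18570209  0.17040626] [ 0.49840886 -0.18533882  0.17021272]
 ring 345 [ 0.49225389 -0.1798282   0.14533753] ((498.6714172363281, -185.49212646484375), 28.282384872436523)
 hub 241 [ 0.58087507 -0.10799988  0.13273504] ((578.1349487304688, -111.89353942871094), 25.14402198791504)
 sample 105 [ 0.4740076  -0.06759837  0.07970896] [ 0.48630483 -0.05529517  0.08510457] ((473.8350524902344, -68.54998016357422), 13.48751449584961)
scene 4580 ((511.5729675292969, -81.01010131835938), (149.87539672851562, 232.04124450683594), 70.2322006225586)
 knob 138 [ 0.49392807 -0.17785342  0.16985947] ((496.7242126464844, -181.3833770751953), 12.90067195892334)
 knobtop [ 0.49544187 -0.17951744  0.17108092] [ 0.49568111 -0.18000326  0.17084062]
 ring 313 [ 0.48734992 -0.17248025  0.14641649] ((496.30316162109375, -182.11415100097656), 28.49707794189453)
 hub 224 [ 0.57597219 -0.10233665  0.13385951] ((577.0936889648438, -112.1154556274414), 27.50376319885254)
 sample 167 [ 0.46957639 -0.06339665  0.08048746] [ 0.4880065  -0.05248919  0.083163  ] ((472.9974060058594, -66.00232696533203), 15.22037124633789)
```

```bash
python3 - <<'E'
from h import *
R,_=cv2.Rodrigues(manip.read_state()["orientation"]); print(R.round(3))
z=R[:,2]; print("jaw yaw deg",np.degrees(np.arctan2(z[1],z[0])), "q1 deg",np.degrees(-1.2006),"q6",np.degrees(-.0826))
E
```

```text
[[ 0.     0.899  0.437]
 [ 0.     0.437 -0.899]
 [-1.     0.    -0.   ]]
jaw yaw deg -64.05867213578314 q1 deg -68.78931288340664 q6 -4.7326313877806
```

Emit:
{"name": "apply_moves", "arguments": {"motion": [[[0.66,0.97,0.2],[0,0,0.74],1],[[0.66,0.97,0.2],[0,0,0.74],1],[[0.66,0.97,0.2],[0,0,0.74],1],[[0.66,0.97,0.2],[0,0,0.74],1],[[0.66,0.97,0.2],[0,0,0.74],1],[[0.66,0.97,0.2],[0,0,0.74],1],[[0.66,0.97,0.2],[0,0,0.74],1],[[0.66,0.97,0.2],[0,0,0.74],1],[[0.66,0.97,0.2],[0,0,0.74],1],[[0.66,0.97,0],[0,0,0.74],1],[[0.66,0.97,0],[0,0,0.74],1],[[0.66,0.97,0],[0,0,0.74],1]]}}

```text
t: 2.5
tcp_pos: [0.4433, -0.3507, 0.251]
orientation: [0.037, 1.57, -0.038]
contact_force: [-0.4, 0.3, -0.3]
width: 0.0205
```

Emit:
{"name": "apply_moves", "arguments": {"motion": [[[0.66,0.97,0],[0,0,0.74],1],[[0.66,0.97,0],[0,0,0.74],1],[[0.66,0.97,0],[0,0,0.74],1],[[0.66,0.97,0],[0,0,0.74],1],[[0.66,0.97,0],[0,0,0.74],1],[[0.66,0.97,0],[0,0,0.74],1],[[0.66,0.97,0],[0,0,0.74],1],[[0.66,0.97,0],[0,0,0.74],1],[[0.66,0.97,0],[0,0,0.74],1],[[0,0,0],[0,0,0],1],[[0,0,0],[0,0,0],1]]}}

```text
t: 3.42
tcp_pos: [0.5618, -0.1764, 0.2506]
orientation: [-0.585, 1.491, 0.585]
contact_force: [-0.6, 0.3, -0.2]
width: 0.0006
```

```bash
cat >> h.py <<'E'
def st():
    s=manip.read_state(); R,_=cv2.Rodrigues(np.array(s["orientation"],float)); z=R[:,2]
    print("t",round(s["t"],2),"tcp",s["tcp_pos"].round(4),"yaw",round(np.degrees(np.arctan2(z[1],z[0])),2),"down",R[:,0].round(3),"F",s["contact_force"].round(2),"M",s["moment"].round(3),"w",round(s["width"],4),"q",s["qpos"].round(2))
    return s
E
python3 - <<'E'
from h import *
st()
for n in("wrist","scene"):
    c=cap(n); cv2.imwrite(f"pics/{n}1.png",c["img"])
E
```

```text
t 3.42 tcp [ 0.5618 -0.1764  0.2506] yaw 42.85 down [-0. -0. -1.] F [-0.63  0.33 -0.18] M [ 0.034 -0.171 -0.024] w 0.0006 q [-0.4  -0.03  1.75 -0.    1.42 -1.14]
```

View pics/wrist1.png

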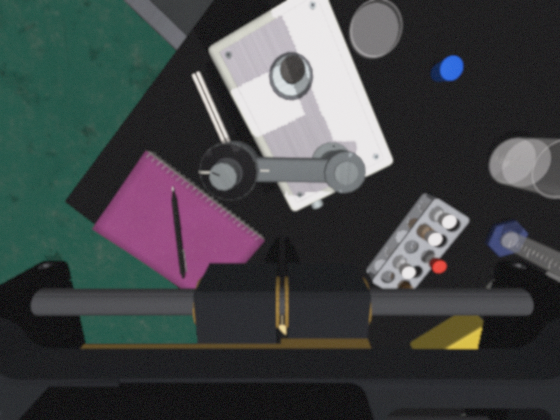

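View pics/scene1.png

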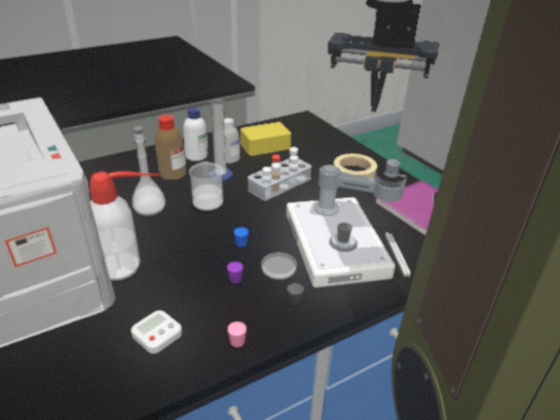

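The wrist view shows the arm beam level (hub at (345,170), knob at (222,177)) and parallel to the jaw line. The closed fingers are on the push side at about (282,240). I'm descending beside the beam.

Emit:
{"name": "apply_moves", "arguments": {"motion": [[[0,0,-1],[0,0,0],1],[[0,0,-1],[0,0,0],1],[[0,0,-1],[0,0,0],1],[[0,0,-1],[0,0,0],1],[[0,0,-1],[0,0,0],1],[[0,0,-1],[0,0,0],1],[[0,0,-0.8],[0,0,0],1],[[0,0,-0.3],[0,0,0],1],[[0,0,0],[0,0,0],1]]}}

```text
t: 4.27
tcp_pos: [0.5598, -0.1775, 0.1067]
orientation: [-0.581, 1.494, 0.585]
contact_force: [-0.5, 0.1, -0.4]
width: 0.0009
```

```bash
python3 - <<'E'
from h import *
st()
c=cap("wrist"); cv2.imwrite(f"pics/wrist2.png",c["img"])
post=np.array([.5826,-.1074])
# planned path: yaw arm a; tcp = post - .06*ux - off*t
def pos(a,off):
    ux=np.array([np.cos(a),np.sin(a)]); t=np.array([-np.sin(a),np.cos(a)]) # ccw dir of +x side
    # head dir = -ux ; cw motion tangential at head: 
    th=a+np.pi; tt=np.array([np.sin(th),-np.cos(th)])
    return post-.06*ux-off*tt
prev=None
for d in np.arange(42.3,-20.1,-62.3/12):
    p=pos(np.radians(d),.022); print(round(d,1),p.round(4), None if prev is None else ((p-prev)/.02).round(3)); prev=p
E
```

```text
t 4.27 tcp [ 0.5598 -0.1775  0.1067] yaw 42.68 down [-0.004  0.001 -1.   ] F [-0.55  0.06 -0.39] M [ 0.05  -0.177 -0.036] w 0.0009 q [-0.4   0.08  1.89 -0.    1.18 -1.14]
42.3 [ 0.553  -0.1641] None
37.1 [ 0.548  -0.1611] [-0.25   0.145]
31.9 [ 0.5433 -0.1578] [-0.236  0.167]
26.7 [ 0.5389 -0.154 ] [-0.22   0.188]
21.5 [ 0.5349 -0.1499] [-0.202  0.207]
16.3 [ 0.5312 -0.1454] [-0.182  0.225]
11.2 [ 0.528  -0.1406] [-0.161  0.24 ]
6.0 [ 0.5252 -0.1355] [-0.139  0.254]
0.8 [ 0.5229 -0.1302] [-0.115  0.265]
-4.4 [ 0.5211 -0.1247] [-0.091  0.275]
-9.6 [ 0.5198 -0.1191] [-0.066  0.282]
-14.8 [ 0.519  -0.1133] [-0.04   0.287]
-20.0 [ 0.5187 -0.1076] [-0.014  0.289]
```

View pics/wrist2.png

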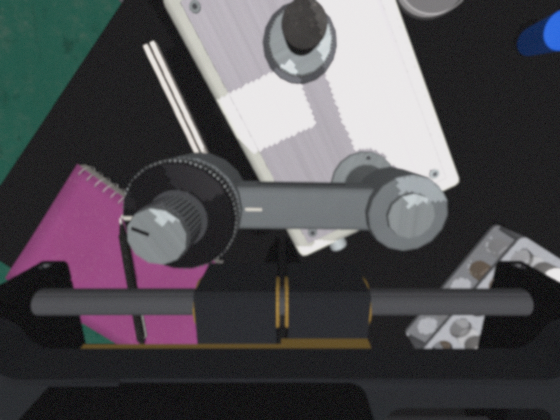

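The fingers sit clear at (282,260), below the beam's lower edge at (300,228). The knob carries a black mark on top (140,231), and the ring's white line is at (124,219). I'm pushing along the arc and stopping short of the stop.

Emit:
{"name": "apply_moves", "arguments": {"motion": [[[-0.17,0.33,0.05],[0,0,0],1],[[-0.17,0.33,0],[0,0,0],1],[[-0.25,0.14,0],[0,0,-0.75],1],[[-0.24,0.17,0],[0,0,-0.75],1],[[-0.22,0.19,0],[0,0,-0.75],1],[[-0.2,0.21,0],[0,0,-0.75],1],[[-0.18,0.22,0],[0,0,-0.75],1],[[-0.16,0.24,0],[0,0,-0.75],1],[[-0.14,0.25,0],[0,0,-0.75],1],[[-0.12,0.26,0],[0,0,-0.75],1],[[-0.09,0.27,0],[0,0,-0.75],1]]}}

```text
t: 5.23
tcp_pos: [0.5235, -0.1273, 0.1118]
orientation: [0.047, 1.566, -0.058]
contact_force: [0.1, -9.4, 0.5]
width: 0.0
```

```bash
python3 - <<'E'
from h import *
st()
c=cap("wrist"); cv2.imwrite(f"pics/wrist3.png",c["img"])
E
```

```text
t 5.23 tcp [ 0.5235 -0.1273  0.1118] yaw -3.83 down [ 0.004 -0.007 -1.   ] F [ 0.05 -9.39  0.52] M [-1.719 -0.108 -0.08 ] w 0.0 q [-0.34 -0.04  2.   -0.01  1.18 -0.27]
```

View pics/wrist3.png

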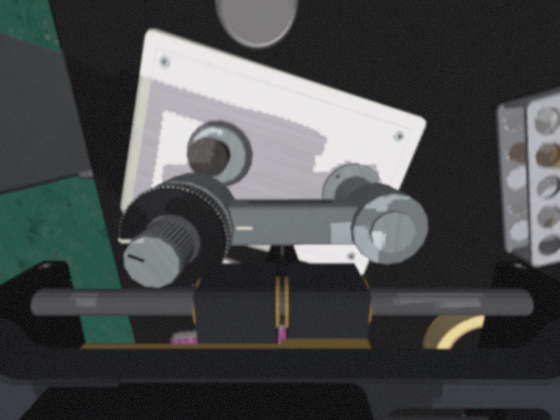

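The arm is moving with the fingers, and the beam is still parallel to the jaws. I'm continuing with small steps toward the stop.

Emit:
{"name": "apply_moves", "arguments": {"motion": [[[-0.07,0.28,0],[0,0,-0.75],1],[[-0.04,0.24,0],[0,0,-0.6],1],[[-0.02,0.12,0],[0,0,-0.3],1],[[0,0,0],[0,0,0],1]]}}

```text
t: 5.62
tcp_pos: [0.5209, -0.1128, 0.1116]
orientation: [0.203, 1.557, -0.207]
contact_force: [0.1, -4.0, 2.2]
width: 0.0003
```

```bash
python3 - <<'E'
from h import *
st()
E
```

```text
t 5.62 tcp [ 0.5209 -0.1128  0.1116] yaw -14.95 down [ 0.003 -0.003 -1.   ] F [ 0.09 -4.    2.2 ] M [-0.751 -0.029 -0.105] w 0.0003 q [-0.31 -0.05  2.01 -0.    1.18 -0.05]
```

Emit:
{"name": "apply_moves", "arguments": {"motion": [[[0,0.1,0],[0,0,-0.25],1],[[0,0.1,0],[0,0,-0.25],1],[[0,0.1,0],[0,0,-0.2],1]]}}

```text
t: 5.87
tcp_pos: [0.5204, -0.1093, 0.1117]
orientation: [0.263, 1.551, -0.276]
contact_force: [-3.8, -16.9, 1.5]
width: 0.0006
```

Emit:
{"name": "apply_moves", "arguments": {"motion": [[[0,0.06,0],[0,0,0],1],[[0,0.05,0],[0,0,0],1]]}}

```text
t: 6.03
tcp_pos: [0.5205, -0.1093, 0.1118]
orientation: [0.258, 1.55, -0.279]
contact_force: [-2.8, -22.2, 0.3]
width: 0.0004
```

Force rises (22 N) with no further movement, so the arm is at its stop. I'm backing off, rising and checking.

Emit:
{"name": "apply_moves", "arguments": {"motion": [[[0,-0.5,0],[0,0,0],1],[[0,-0.8,0],[0,0,0],1],[[0,-0.3,0.7],[0,0,0],1],[[0,0,1],[0,0,0],1],[[0,0,1],[0,0,0],1],[[0,0,1],[0,0,0],0.6],[[-0.5,-0.5,1],[0,0,0],0.4],[[-0.5,-0.5,1],[0,0,0],0.4],[[0,0,0],[0,0,0],0.4]]}}

```text
t: 6.78
tcp_pos: [0.5015, -0.1572, 0.2295]
orientation: [0.269, 1.545, -0.272]
contact_force: [1.5, -0.4, 0.5]
width: 0.022
```

```bash
python3 - <<'E'
from h import *
st()
for n in("top","scene","wrist"):
    c=cap(n); cv2.imwrite(f"pics/{n}4.png",c["img"]); X=cloud(c).reshape(-1,3)
    np.savez(f"{n}4.npz",**c)
    def f(nm,z0,z1,cx,cy,r):
        k=(X[:,2]>z0)&(X[:,2]<z1)&(np.hypot(X[:,0]-cx,X[:,1]-cy)<r)
        if k.sum()>5: print(n,nm,k.sum(),np.median(X[k],0).round(4),cv2.minEnclosingCircle(np.ascontiguousarray(X[k][:,:2].astype(np.float32)*1000)))
    f("knobtop",.163,.178,.4745,-.068,.025)
    f("ring",.14,.15,.4745,-.068,.035)
    f("hub",.128,.15,.5826,-.1074,.03)
a=cv2.imread("pics/scene4.png")[150:260,280:420]; cv2.imwrite("pics/scene4z.png",cv2.resize(a,(764,600),interpolation=cv2.INTER_CUBIC))
E
```

```text
t 6.78 tcp [ 0.5015 -0.1572  0.2295] yaw -19.77 down [ 0.008 -0.003 -1.   ] F [ 1.46 -0.35  0.54] M [-0.033 -0.082  0.003] w 0.022 q [-0.41 -0.17  1.91  0.    1.39 -0.06]
top knobtop 110 [ 0.4741 -0.0699  0.1695] ((474.54339599609375, -69.83431243896484), 12.426445007324219)
top ring 349 [ 0.4723 -0.0651  0.1451] ((474.6566162109375, -69.79415130615234), 27.63033676147461)
top hub 239 [ 0.5811 -0.1078  0.1328] ((580.8663330078125, -108.99305725097656), 21.541778564453125)
scene knobtop 138 [ 0.4705 -0.0644  0.1706] ((473.1109313964844, -66.11795806884766), 13.148868560791016)
scene ring 373 [ 0.4644 -0.0581  0.1461] ((474.0970153808594, -66.77059936523438), 28.329450607299805)
scene hub 223 [ 0.5757 -0.1018  0.1338] ((578.1246337890625, -104.50909423828125), 24.74466323852539)
wrist knobtop 870 [ 0.4777 -0.0676  0.1699] ((476.9325256347656, -67.70751953125), 12.610142707824707)
wrist ring 2487 [ 0.4816 -0.0675  0.145 ] ((476.6412353515625, -67.80561065673828), 27.8337345123291)
wrist hub 1788 [ 0.584  -0.1058  0.1324] ((582.265380859375, -105.13999938964844), 23.286367416381836)
```

View pics/wrist4.png

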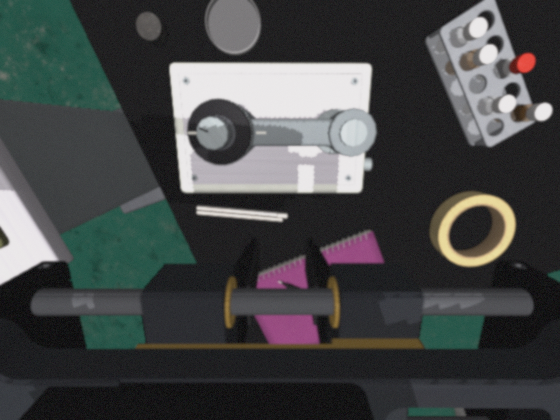

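View pics/scene4z.png

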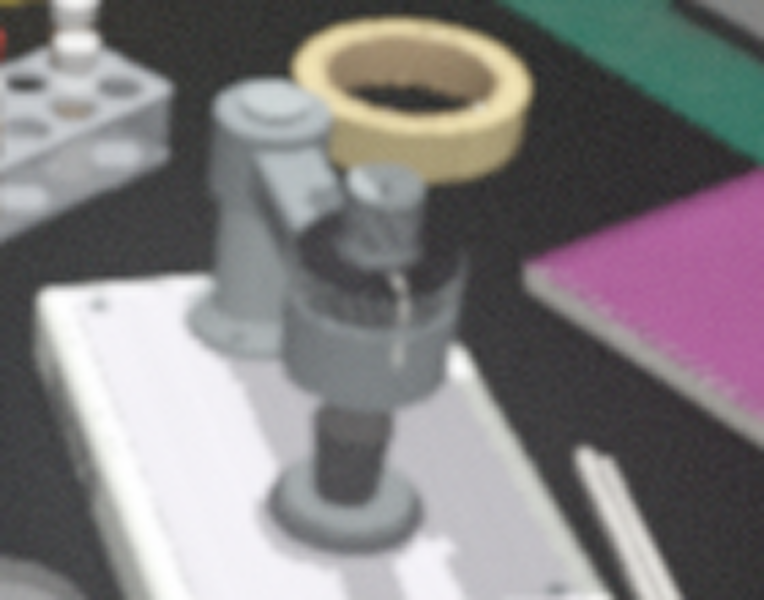

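The arm is at its stop: in the wrist view the beam runs along the press axis, with the knob at (213,132). The ring's white line meets the index line at scene zoom (402,320), and the stopper stands upright under the head. Estimates of the knob axis from the three cameras average about (0.475, -0.068), with the knob top at 0.170 and the ring top at 0.145. I'm moving over it.

Emit:
{"name": "apply_moves", "arguments": {"motion": [[[-0.26,0.9,0],[0,0,0],0.35],[[-0.26,0.9,0],[0,0,0],0.35],[[-0.26,0.9,0],[0,0,0],0.35],[[-0.26,0.9,0],[0,0,0],0.35],[[-0.28,0.85,0],[0,0,0],0.35],[[0,0,-0.6],[0,0,0],0.35],[[0,0,-0.6],[0,0,0],0.35],[[0,0,0],[0,0,0],0.35]]}}

```text
t: 7.6
tcp_pos: [0.4716, -0.0663, 0.1949]
orientation: [0.271, 1.561, -0.27]
contact_force: [-0.9, -0.8, -0.7]
width: 0.062
```

```bash
python3 - <<'E'
from h import *
st()
c=cap("wrist"); cv2.imwrite(f"pics/wrist5.png",c["img"])
E
```

```text
t 7.6 tcp [ 0.4716 -0.0663  0.1949] yaw -19.74 down [-0.007  0.002 -1.   ] F [-0.92 -0.83 -0.69] M [-0.011 -0.058 -0.041] w 0.062 q [-0.25 -0.25  2.04 -0.    1.36  0.09]
```

View pics/wrist5.png

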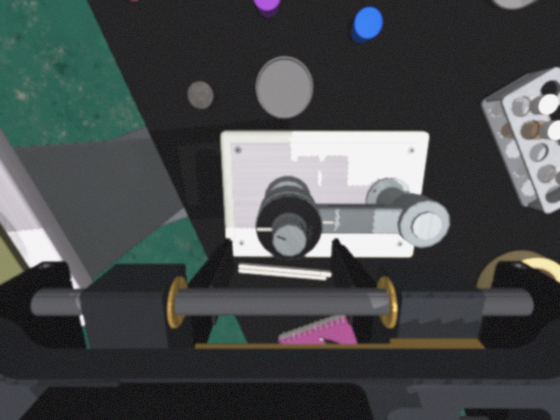

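```bash
python3 - <<'E'
from h import *
s=st(); c=cap("wrist"); P=cloud(c); X=P.reshape(-1,3)
print("tcp proj",proj(c,s["tcp_pos"]),"knobtop proj",proj(c,[.475,-.068,.170]))
k=(X[:,2]>.163)&(X[:,2]<.178)&(np.hypot(X[:,0]-.4745,X[:,1]+.068)<.025)
print(k.sum(),np.median(X[k],0),cv2.minEnclosingCircle(np.ascontiguousarray(X[k][:,:2].astype(np.float32)*1000)))
for v in range(236,262,4):
    print(v,[(u,P[v,u].round(3).tolist()) for u in (222,226,230,234,330,334,338,342)])
a=c["img"][190:300,180:390]; cv2.imwrite("pics/w5z.png",cv2.resize(a,(800,419),interpolation=cv2.INTER_CUBIC))
E
```

```text
t 7.65 tcp [ 0.4722 -0.0668  0.1962] yaw -19.77 down [-0.006  0.001 -1.   ] F [ 0.37 -0.01 -0.41] M [-0.04  -0.044 -0.024] w 0.062 q [-0.25 -0.26  2.04 -0.    1.36  0.09]
tcp proj (np.float64(281.17560556934825), np.float64(255.3420415168231)) knobtop proj (np.float64(285.6683302250593), np.float64(240.33143761085694))
890 [ 0.47728463 -0.06600675  0.16987294] ((477.0399475097656, -67.52620697021484), 12.894111633300781)
236 [(222, [0.374, -0.098, -0.001]), (226, [0.392, -0.089, 0.038]), (230, [0.397, -0.09, 0.04]), (234, [0.402, -0.091, 0.04]), (330, [0.51, -0.13, 0.04]), (334, [0.515, -0.131, 0.041]), (338, [0.519, -0.133, 0.041]), (342, [0.524, -0.135, 0.041])]
240 [(222, [0.372, -0.103, 0.0]), (226, [0.445, -0.044, 0.202]), (230, [0.446, -0.045, 0.199]), (234, [0.399, -0.096, 0.039]), (330, [0.509, -0.135, 0.04]), (334, [0.507, -0.066, 0.201]), (338, [0.509, -0.066, 0.202]), (342, [0.522, -0.139, 0.041])]
244 [(222, [0.444, -0.043, 0.208]), (226, [0.446, -0.044, 0.209]), (230, [0.447, -0.046, 0.204]), (234, [0.398, -0.101, 0.04]), (330, [0.507, -0.14, 0.04]), (334, [0.506, -0.067
[... 374 characters left out ...]
-0.046, 0.217]), (230, [0.446, -0.049, 0.208]), (234, [0.393, -0.111, 0.038]), (330, [0.504, -0.15, 0.039]), (334, [0.504, -0.07, 0.209]), (338, [0.506, -0.068, 0.215]), (342, [0.508, -0.066, 0.219])]
256 [(222, [0.446, -0.046, 0.221]), (226, [0.447, -0.047, 0.219]), (230, [0.445, -0.052, 0.207]), (234, [0.378, -0.131, -0.001]), (330, [0.501, -0.078, 0.196]), (334, [0.504, -0.072, 0.209]), (338, [0.505, -0.067, 0.22]), (342, [0.507, -0.066, 0.224])]
260 [(222, [0.447, -0.046, 0.226]), (226, [0.446, -0.049, 0.219]), (230, [0.444, -0.054, 0.208]), (234, [0.376, -0.136, 0.0]), (330, [0.501, -0.08, 0.198]), (334, [0.503, -0.074, 0.21]), (338, [0.505, -0.07, 0.22]), (342, [0.507, -0.067, 0.226])]
```

View pics/w5z.png

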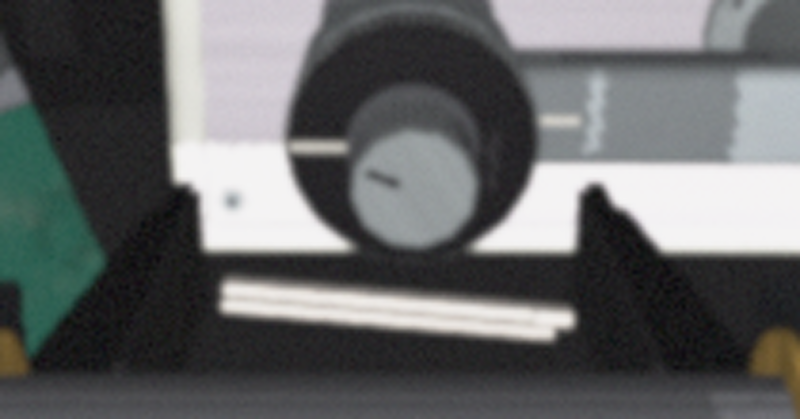

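The fingertips are centred on the TCP projection (281,255). The knob axis is about 4 mm further along the jaw direction. I'm correcting for that, descending to z 0.150 and closing.

Emit:
{"name": "apply_moves", "arguments": {"motion": [[[0.19,-0.06,-0.5],[0,0,0],0.35],[[0,0,-0.7],[0,0,0],0.35],[[0,0,-0.6],[0,0,0],0.35],[[0,0,-0.5],[0,0,0],0.35],[[0,0,0],[0,0,0],0.35],[[0,0,0],[0,0,0],0.35]]}}

```text
t: 8.2
tcp_pos: [0.4771, -0.0681, 0.1527]
orientation: [0.271, 1.556, -0.271]
contact_force: [0.7, -0.7, 0.9]
width: 0.0616
```

```bash
python3 - <<'E'
from h import *
st()
E
```

```text
t 8.2 tcp [ 0.4771 -0.0681  0.1527] yaw -19.8 down [-0.002  0.001 -1.   ] F [ 0.7  -0.67  0.93] M [-0.01  -0.039 -0.04 ] w 0.0616 q [-0.25 -0.21  2.08  0.    1.27  0.09]
```

Emit:
{"name": "apply_moves", "arguments": {"motion": [[[0,0,-0.1],[0,0,0],0.5],[[0,0,0],[0,0,0],0.7],[[0,0,0],[0,0,0],0.8],[[0,0,0],[0,0,0],0.9],[[0,0,0],[0,0,0],1],[[0,0,0],[0,0,0],1],[[0,0,0],[0,0,0],1],[[0,0,0],[0,0,0],1],[[0,0,0],[0,0,0],1]], "grip_force": 40}}

```text
t: 8.95
tcp_pos: [0.4769, -0.0678, 0.1519]
orientation: [0.271, 1.556, -0.271]
contact_force: [-4.7, 1.5, 4.5]
width: 0.023
```

```bash
python3 - <<'E'
from h import *
st()
E
```

```text
t 8.95 tcp [ 0.4769 -0.0678  0.1519] yaw -19.77 down [-0.002  0.001 -1.   ] F [-4.65  1.54  4.51] M [ 0.298  0.871 -0.003] w 0.023 q [-0.25 -0.21  2.08  0.    1.27  0.09]
```

Gripped, with opening 23 mm on the 24 mm knob. I'm easing the side force and starting the clockwise turn (−z).

Emit:
{"name": "apply_moves", "arguments": {"motion": [[[-0.05,0.02,0],[0,0,-0.5],1],[[0,0,0],[0,0,-0.5],1],[[0,0,0],[0,0,-0.5],1],[[0,0,0],[0,0,-0.5],1],[[0,0,0],[0,0,0],1]]}}

```text
t: 9.37
tcp_pos: [0.4769, -0.0679, 0.1519]
orientation: [0.459, 1.521, -0.459]
contact_force: [-0.8, 0.5, 2.2]
width: 0.0231
```

```bash
python3 - <<'E'
from h import *
st()
c=cap("wrist"); cv2.imwrite(f"pics/wrist6.png",c["img"])
st()
E
```

```text
t 9.37 tcp [ 0.4769 -0.0679  0.1519] yaw -33.56 down [ 0.001 -0.001 -1.   ] F [-0.81  0.5   2.24] M [0.052 0.234 0.129] w 0.0231 q [-0.25 -0.21  2.08 -0.    1.27  0.33]
t 9.42 tcp [ 0.4769 -0.0678  0.1519] yaw -33.45 down [ 0.001 -0.    -1.   ] F [-0.62  0.48  2.34] M [-0.011  0.145  0.045] w 0.0228 q [-0.25 -0.21  2.08 -0.    1.27  0.33]
```

View pics/wrist6.png

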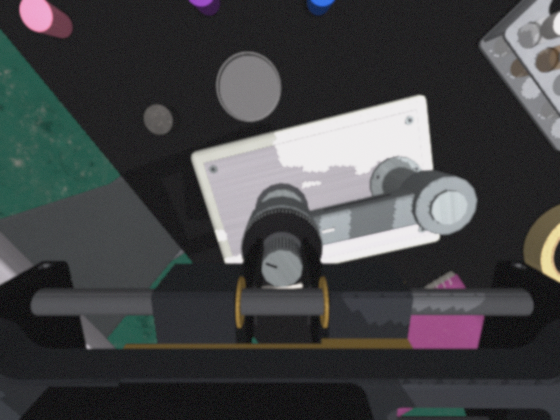

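The knob mark at (270,266) keeps its angle relative to the jaws, so the knob turns with the gripper. I'll feel for touch by reading the torque while moving.

```bash
cat > r.py <<'E'
from h import *
import os
s=manip.read_state(); R,_=cv2.Rodrigues(np.array(s["orientation"],float)); z=R[:,2]
l="t %.2f yaw %.2f Mz %.3f tq6 %.3f qd6 %.3f F %s M %s w %.4f"%(s["t"],np.degrees(np.arctan2(z[1],z[0])),s["moment"][2],s["joint_torque"][5],s["joint_velocities"][5],s["contact_force"].round(1),s["moment"].round(2),s["width"])
open("log","a").write(l+"\n"); print(l)
E
python3 r.py
```

```text
t 9.42 yaw -33.45 Mz 0.045 tq6 0.192 qd6 -0.014 F [-0.6  0.5  2.3] M [-0.01  0.14  0.04] w 0.0228
```

Emit:
{"name": "apply_moves", "arguments": {"motion": [[[0,0,0],[0,0,-0.3],1],[[0,0,0],[0,0,-0.3],1]]}}

```text
t: 9.58
tcp_pos: [0.4769, -0.0679, 0.152]
orientation: [0.514, 1.508, -0.514]
contact_force: [-0.7, 0.3, 1.8]
width: 0.023
```

```bash
python3 r.py
```

```text
t 9.58 yaw -37.64 Mz 0.253 tq6 -0.177 qd6 0.429 F [-0.7  0.3  1.8] M [-0.02  0.14  0.25] w 0.0230
```

Emit:
{"name": "apply_moves", "arguments": {"motion": [[[0,0,0],[0,0,-0.3],1],[[0,0,0],[0,0,-0.3],1]]}}

```text
t: 9.75
tcp_pos: [0.4769, -0.0679, 0.1519]
orientation: [0.57, 1.493, -0.57]
contact_force: [-0.8, 0.5, 2.0]
width: 0.0232
```

```bash
python3 r.py
```

```text
t 9.75 yaw -41.76 Mz 0.250 tq6 -0.157 qd6 0.428 F [-0.8  0.5  2. ] M [-0.08  0.14  0.25] w 0.0232
```

Emit:
{"name": "apply_moves", "arguments": {"motion": [[[0,0,0],[0,0,-0.3],1],[[0,0,0],[0,0,-0.3],1]]}}

```text
t: 9.92
tcp_pos: [0.477, -0.0679, 0.1519]
orientation: [0.626, 1.477, -0.626]
contact_force: [-0.9, -0.6, 3.6]
width: 0.023
```

```bash
python3 r.py
```

```text
t 9.92 yaw -45.89 Mz 0.206 tq6 -0.157 qd6 0.429 F [-0.9 -0.6  3.6] M [-0.02  0.14  0.21] w 0.0230
```

Emit:
{"name": "apply_moves", "arguments": {"motion": [[[0,0,0],[0,0,-0.3],1],[[0,0,0],[0,0,-0.3],1]]}}

```text
t: 10.08
tcp_pos: [0.477, -0.068, 0.1519]
orientation: [0.681, 1.46, -0.682]
contact_force: [-0.4, -0.5, 1.7]
width: 0.023
```

```bash
python3 r.py
```

```text
t 10.08 yaw -50.01 Mz 0.189 tq6 -0.157 qd6 0.428 F [-0.4 -0.5  1.7] M [-0.08  0.1   0.19] w 0.0230
```

Emit:
{"name": "apply_moves", "arguments": {"motion": [[[0,0,0],[0,0,-0.3],1],[[0,0,0],[0,0,-0.3],1]]}}

```text
t: 10.25
tcp_pos: [0.477, -0.068, 0.152]
orientation: [0.737, 1.441, -0.737]
contact_force: [-1.4, -0.4, 2.6]
width: 0.0234
```

```bash
python3 r.py
```

```text
t 10.25 yaw -54.13 Mz 0.185 tq6 -0.157 qd6 0.428 F [-1.4 -0.4  2.6] M [-0.09  0.12  0.18] w 0.0234
```

Emit:
{"name": "apply_moves", "arguments": {"motion": [[[0,0,0],[0,0,-0.3],1],[[0,0,0],[0,0,-0.3],1]]}}

```text
t: 10.42
tcp_pos: [0.477, -0.0681, 0.1519]
orientation: [0.792, 1.42, -0.792]
contact_force: [-0.9, -0.5, 2.3]
width: 0.0229
```

```bash
python3 r.py
```

```text
t 10.42 yaw -58.26 Mz 0.174 tq6 -0.157 qd6 0.427 F [-0.9 -0.5  2.3] M [-0.19  0.05  0.17] w 0.0229
```

The joint-6 torque is very steady at −0.157, so it makes a clean touch signal.

Emit:
{"name": "apply_moves", "arguments": {"motion": [[[0,0,0],[0,0,-0.3],1],[[0,0,0],[0,0,-0.3],1]]}}

```text
t: 10.58
tcp_pos: [0.4771, -0.0681, 0.152]
orientation: [0.847, 1.398, -0.847]
contact_force: [-0.8, -1.1, 2.4]
width: 0.0237
```

```bash
python3 r.py
```

```text
t 10.58 yaw -62.38 Mz 0.219 tq6 -0.156 qd6 0.426 F [-0.8 -1.1  2.4] M [-0.22  0.04  0.22] w 0.0237
```

Emit:
{"name": "apply_moves", "arguments": {"motion": [[[0,0,0],[0,0,-0.3],1],[[0,0,0],[0,0,-0.3],1]]}}

```text
t: 10.75
tcp_pos: [0.4771, -0.0682, 0.152]
orientation: [0.902, 1.374, -0.902]
contact_force: [-0.5, -0.9, 2.5]
width: 0.0235
```

```bash
python3 r.py
```

```text
t 10.75 yaw -66.51 Mz 0.267 tq6 -0.124 qd6 0.428 F [-0.5 -0.9  2.5] M [-0.1   0.18  0.27] w 0.0235
```

Emit:
{"name": "apply_moves", "arguments": {"motion": [[[0,0,0],[0,0,-0.3],1],[[0,0,0],[0,0,-0.3],1]]}}

```text
t: 10.92
tcp_pos: [0.4771, -0.0682, 0.1522]
orientation: [0.956, 1.348, -0.956]
contact_force: [-0.4, -1.0, 3.3]
width: 0.0228
```

```bash
python3 r.py
```

```text
t 10.92 yaw -70.62 Mz 0.261 tq6 -0.077 qd6 0.428 F [-0.4 -1.   3.3] M [-0.16  0.21  0.26] w 0.0228
```

Emit:
{"name": "apply_moves", "arguments": {"motion": [[[0,0,0],[0,0,-0.3],1],[[0,0,0],[0,0,-0.3],1]]}}

```text
t: 11.08
tcp_pos: [0.4771, -0.0682, 0.1522]
orientation: [1.01, 1.321, -1.011]
contact_force: [-0.5, -0.5, 3.1]
width: 0.0232
```

```bash
python3 r.py
```

```text
t 11.08 yaw -74.74 Mz 0.272 tq6 -0.069 qd6 0.428 F [-0.5 -0.5  3.1] M [-0.23  0.17  0.27] w 0.0232
```

Touch shows as the torque step between yaw −64° and −69°. One more step for the slope.

Emit:
{"name": "apply_moves", "arguments": {"motion": [[[0,0,0],[0,0,-0.3],1],[[0,0,0],[0,0,-0.3],1]]}}

```text
t: 11.25
tcp_pos: [0.4771, -0.0683, 0.1522]
orientation: [1.064, 1.293, -1.065]
contact_force: [-1.1, -1.6, 2.6]
width: 0.0234
```

```bash
python3 r.py
```

```text
t 11.25 yaw -78.86 Mz 0.249 tq6 -0.059 qd6 0.428 F [-1.1 -1.6  2.6] M [-0.2   0.19  0.25] w 0.0234
```

Torque step 0.098 N·m gives about 12.3 N now. About 0.12 rad more is needed for 15 N.

Emit:
{"name": "apply_moves", "arguments": {"motion": [[[0,0,0],[0,0,-0.3],1],[[0,0,0],[0,0,-0.3],1]]}}

```text
t: 11.42
tcp_pos: [0.4772, -0.0684, 0.1523]
orientation: [1.118, 1.262, -1.118]
contact_force: [-1.2, -1.0, 3.2]
width: 0.0231
```

```bash
python3 r.py
```

```text
t 11.42 yaw -82.99 Mz 0.326 tq6 -0.049 qd6 0.427 F [-1.2 -1.   3.2] M [-0.32  0.23  0.33] w 0.0231
```

Emit:
{"name": "apply_moves", "arguments": {"motion": [[[0,0,0],[0,0,-0.3],1]]}}

```text
t: 11.5
tcp_pos: [0.4771, -0.0683, 0.1522]
orientation: [1.145, 1.246, -1.145]
contact_force: [-1.0, -1.1, 2.8]
width: 0.0236
```

```bash
python3 r.py; python3 - <<'E'
from h import *
for n in("wrist","scene"):
    c=cap(n); cv2.imwrite(f"pics/{n}7.png",c["img"])
a=cv2.imread("pics/scene7.png")[150:260,280:420]; b=cv2.imread("pics/wrist7.png")[190:320,190:370]
cv2.imwrite("pics/z7.png",np.hstack([cv2.resize(a,(400,314),interpolation=cv2.INTER_CUBIC),cv2.resize(b,(400,314),interpolation=cv2.INTER_CUBIC)]))
E
python3 r.py
```

```text
t 11.50 yaw -85.05 Mz 0.355 tq6 -0.044 qd6 0.427 F [-1.  -1.1  2.8] M [-0.34  0.27  0.36] w 0.0236
t 11.60 yaw -84.99 Mz 0.207 tq6 0.405 qd6 -0.020 F [-1.  -2.1  3.6] M [-0.36  0.19  0.21] w 0.0232
```

View pics/z7.png

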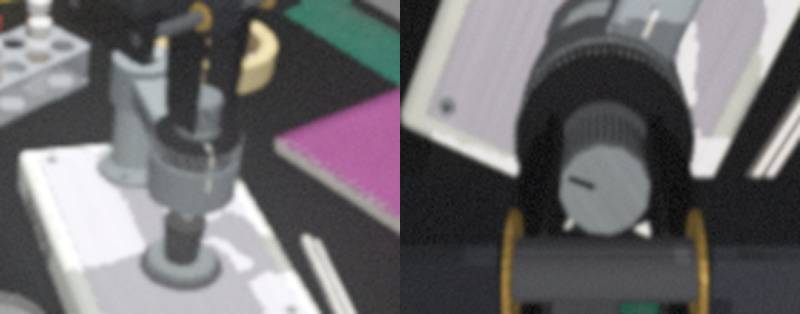

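The mark angle relative to the jaws is unchanged (about 16°), so the grip did not slip. The ring line is still at the index (scene crop (208,165)), and the stopper is upright. Torque gives about 14 N and the angle past touch about 15.5 N, so I'm releasing.

Emit:
{"name": "apply_moves", "arguments": {"motion": [[[0,0,0],[0,0,0],0.7],[[0,0,0],[0,0,0],0.6],[[0,0,0],[0,0,0],0.4],[[0,0,0],[0,0,0],0.4],[[0,0,0],[0,0,0],0.4],[[0,0,0],[0,0,0],0.4]]}}

```text
t: 12.1
tcp_pos: [0.4764, -0.0676, 0.1514]
orientation: [1.146, 1.249, -1.146]
contact_force: [-0.5, -0.0, 0.3]
width: 0.0551
```

Emit:
{"name": "apply_moves", "arguments": {"motion": [[[0,0,0.5],[0,0,0],0.4],[[0,0,1],[0,0,0],0.4],[[0,0,1],[0,0,0],0.4],[[0,0,1],[0,0,0],0.4],[[-0.3,-0.9,1],[0,0,0.5],0.4],[[-0.3,-0.9,0.5],[0,0,0.8],0.4],[[-0.3,-0.9,0],[0,0,0.8],0.4],[[-0.3,-0.9,0],[0,0,0.8],0.4],[[0,-0.9,0],[0,0,0.8],0.4],[[0,-0.9,0],[0,0,0.8],0.4],[[0,0,0],[0,0,0],0.4]]}}

```text
t: 13.02
tcp_pos: [0.4525, -0.1779, 0.2526]
orientation: [0.737, 1.441, -0.738]
contact_force: [-0.6, 0.8, 0.7]
width: 0.0569
```

```bash
python3 - <<'E'
from h import *
st()
for n in("top","wrist","scene"):
    c=cap(n); cv2.imwrite(f"pics/{n}8.png",c["img"]); X=cloud(c).reshape(-1,3)
    def f(nm,z0,z1,cx,cy,r):
        k=(X[:,2]>z0)&(X[:,2]<z1)&(np.hypot(X[:,0]-cx,X[:,1]-cy)<r)
        if k.sum()>5: print(n,nm,k.sum(),np.median(X[k],0).round(4),cv2.minEnclosingCircle(np.ascontiguousarray(X[k][:,:2].astype(np.float32)*1000)))
    f("knobtop",.163,.178,.4745,-.068,.025)
    f("ring",.14,.15,.4745,-.068,.035)
a=cv2.imread("pics/scene8.png")[150:260,280:420]
cv2.imwrite("pics/scene8z.png",cv2.resize(a,(764,600),interpolation=cv2.INTER_CUBIC))
E
```

```text
t 13.02 tcp [ 0.4525 -0.1779  0.2526] yaw -54.19 down [ 0.001 -0.001 -1.   ] F [-0.64  0.84  0.73] M [-0.024 -0.05  -0.048] w 0.0569 q [-0.48 -0.27  1.96 -0.    1.45  0.46]
top knobtop 108 [ 0.4738 -0.0696  0.1701] ((474.20587158203125, -70.00125885009766), 12.571301460266113)
top ring 349 [ 0.4721 -0.0664  0.1451] ((474.5345153808594, -69.91139221191406), 27.77666664123535)
wrist knobtop 733 [ 0.4776 -0.0684  0.1702] ((477.04791259765625, -67.7162094116211), 12.7346773147583)
wrist ring 2065 [ 0.4818 -0.0721  0.145 ] ((476.7801208496094, -67.84677124023438), 27.859569549560547)
scene knobtop 139 [ 0.4704 -0.0642  0.1709] ((473.8937072753906, -66.66317749023438), 13.331926345825195)
scene ring 377 [ 0.4641 -0.0583  0.1461] ((472.0485534667969, -67.954345703125), 29.15720558166504)
```

View pics/scene8z.png

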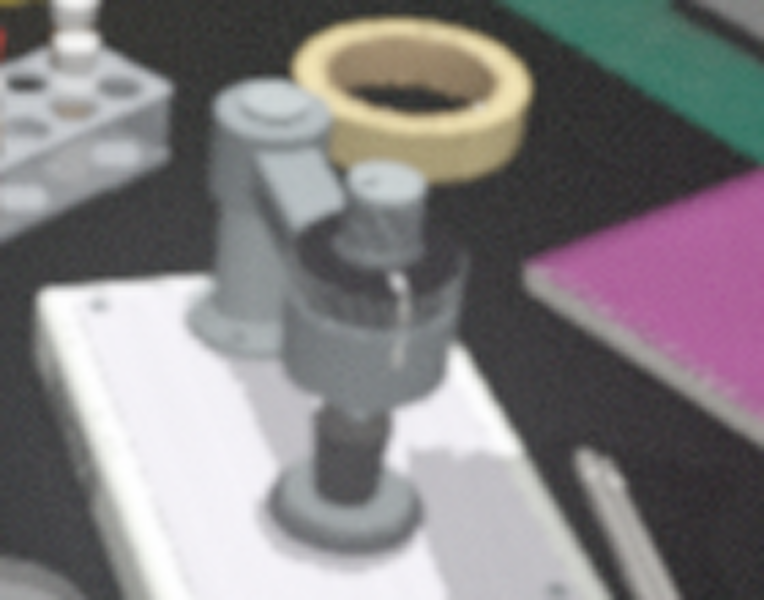

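View pics/wrist8.png

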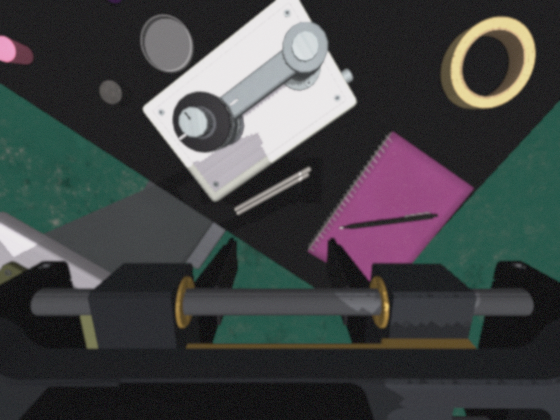

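```bash
python3 - <<'E'
from h import *
c=cap("wrist"); u0,v0=proj(c,[.477,-.0677,.170]); print(u0,v0)
a=c["img"][int(v0)-30:int(v0)+30,int(u0)-40:int(u0)+40]; cv2.imwrite("pics/w9.png",cv2.resize(a,(800,600),interpolation=cv2.INTER_CUBIC)); print(int(u0)-40,int(v0)-30)
E
```

```text
193.97879369203127 122.45577664452617
153 92
```

View pics/w9.png

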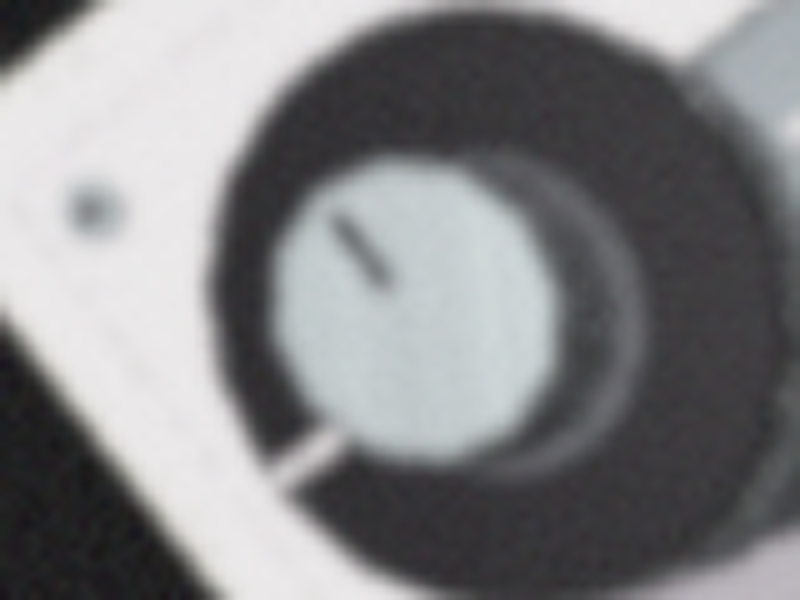

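```bash
python3 - <<'E'
from h import *
def go(c,img,nm,yaw):
    # rectify top plane around the knob
    G=np.linspace(-.03,.03,301); H=np.zeros((301,301,2),np.float32)
    for i,y in enumerate(G[::-1]):
        for j,x in enumerate(G): H[i,j]=proj(c,[.4770+x,-.0677+y,.170])
    r=cv2.remap(img,H[...,0],H[...,1],cv2.INTER_CUBIC); cv2.imwrite(f"pics/{nm}.png",r)
    g=cv2.cvtColor(r,cv2.COLOR_BGR2GRAY)
    yy,xx=np.mgrid[0:301,0:301]; d=np.hypot(xx-150,yy-150)
    m=(d<50)&(g<0.75*np.median(g[d<45])); n,l,s,ce=cv2.connectedComponentsWithStats(m.astype(np.uint8))
    for k in range(1,n):
        if s[k,4]>40:
            ys,xs=np.where(l==k); w,v=np.linalg.eigh(np.cov(np.stack([xs,-ys]))); a=v[:,1]; 
            print(nm,s[k,4],ce[k]-150,"dir",np.degrees(np.arctan2(a[1],a[0])),"radial",np.degrees(np.arctan2(150-ce[k][1],ce[k][0]-150)),"el",(w[1]/w[0])**.5)
    return r
c=cap("wrist"); go(c,c["img"],"rectB",0)
d=dict(np.load("wrist4.npz")); go(d,d["img"],"rectA",0)
a=np.hstack([cv2.imread("pics/rectA.png"),cv2.imread("pics/rectB.png")]); cv2.imwrite("pics/rectAB.png",a)
E
```

```text
rectB 262 [  7.98091603 -30.1221374 ] dir 70.24237579648651 radial 75.16035074220176 el 3.4873378427466566
rectA 214 [-24.8317757  -20.32242991] dir 139.89794967062417 radial 140.702961136585 el 4.238254030499868
```

View pics/rectAB.png

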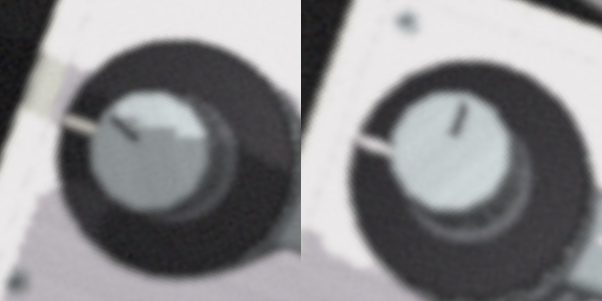

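In the rectified views the knob mark turned about 65–70° clockwise, against 65° commanded. The ring line is at the same angle in both views, and the arm has not moved from its stop. I'm handing in.

```bash
python3 -c "
from h import *
st(); print(manip.sign_off())"
```

```text
t 13.27 tcp [ 0.4526 -0.175   0.2519] yaw -54.17 down [ 0.  0. -1.] F [ 0.35  0.03 -0.62] M [-0.018 -0.028  0.052] w 0.057 q [-0.48 -0.27  1.96  0.    1.45  0.47]
the job is handed in; nothing more can be done
None
```

I swung the press arm to its stop and lowered the tip onto the rubber stopper with the inner knob. I estimate the load at about 15 N. I then let go, backed the gripper clear and handed the job in at 13.3 s.

- **Press arm:** I pushed the side of the beam with closed fingers until it stopped moving while the force rose to 22 N. After I let go, the head was still in the same place over the table.
- **Load:** The joint torque stepped up as the tip touched, at about 0.8 rad of turn. I stopped after about 1.14 rad in all. The torque puts the load at about 14 N, and the angle past touching puts it at about 15.5 N.
- **Knob check:** The mark on the knob turned 65–70° in the pictures, against 65° commanded. The 70° end would mean roughly 17 N. All three estimates stay well under 25 N.
- **Ring and stopper:** The ring's white line is still at the index line. The stopper is upright under the tip, and the robot touches nothing.

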